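Unlatch a sprung chest lid and hold it just under its balance point

ROBOT

A 6-joint arm with a two-finger parallel gripper is mounted at the origin on a cart in front of the work surface, level with it; the furniture and walls round the work are solid. World frame = base frame: x ahead of the robot, y to its left, z up, the work surface at z = 0. Lengths are in mm, angles in rad, forces in N, time in s.
With the tool pointing down it reaches from about 300 to 775 mm from the base axis. Payload 14.6 kg.
Tool frame: the origin (TCP) lies midway between the tips of the shut fingers; the grasp point (between the pads) lies 19 mm behind it; z points along the fingers, y is the direction in which the jaws open and shut (so a half turn about z gives the same grasp; the last joint's range is limited). The gripper opens to 94 mm and grips with 3 to 60 N. Pads are 16 mm wide; open, the fingers measure 119 mm over their backs; the gripper's body (75 mm by 177 mm) begins 78 mm behind the grasp point.
Start: joints at [-1.179, 0.3, 1.521, -0, 1.321, -0.067], TCP at [243.572, -493.115, 205.446] pointing down, gripper open.
Joint ranges: [-3.03, 3.03], [-0.79, 2.21], [0.23, 2.52], [-1.04, 4.18], [0, 3.07], [-2.55, 2.55]. Speed limits (rad/s): [2.22, 2.22, 2.57, 3.14, 3.14, 3.14].

INTERFACE

Orientations are given as [roll, pitch, yaw] about the fixed x, y, z axes, in that order (R = Rz(yaw) Ry(pitch) Rx(roll)).
In Python, from cell import manip gives the robot as it stands.
- The arm moves only by the tool play_rows, never from a script. Its argument "commands" is a list of rows, each an object of numbers: "x", "y", "z": the shift along the tool's x, y, z in m; "wx", "wy", "wz": the turn, a rotation vector about the tool's x, y, z in degrees; "grip": the opening, from 0 (shut) to 1 (fully open). In form: [{"x": .., "y": .., "z": .., "wx": .., "wy": .., "wz": .., "grip": ..}, ...]. A call has 1 to 20 rows; each row shifts and turns the commanded pose from where the row before left it, along the tool's axes as they then stand; what a row does not reach is not made up. A row lasts 1/8 s, in which the tool goes at most 62.5 mm and 10.7 degrees, less where a joint would pass 70% of its speed; a pose out of reach is approached as far as the arm can. A call is refused whole if a number of a shift passes 0.0625 or a number of a turn 10.7, either way. A call with a gripper value outside its range is refused whole. The fingers move at their own pace and stop on an object; "squeeze" is the grip in N (left out, the last holds). Time passes only in rows, so rows that do not move let the fingers close. It gives the time, the measured TCP pose, the force and the opening at its end, in the units of the state.
- manip.read_state(): the state, without advancing time (a new reading comes with each control period).
- manip.camera(name): name is "scene" or "top" or "wrist"; returns (picture, depth): 420x560x3 uint8, red, green, blue; 420x560 float32, mm along the optical axis (not along the pixel's ray), 0 where there is no reading.
- manip.camera_info(name): a dict with "intrinsics" (3x3 intrinsics, pixels), "camera_from_world" (4x4, takes a point from world to camera coordinates); the wrist camera has in their place "tool_from_camera" (4x4, takes a point from camera to tool coordinates, whose origin is the TCP and whose axes are the flange's). Camera axes: x right, y up, looking along -z (the intrinsics and any distortion apply to the point x, -y, -z); pixel columns grow to the right and rows downward; lengths in mm; the calibration is good to about 2 mm. A picture is of the moment at which its call begins: read the wrist's pose just before it. camera_info takes no time and is no camera call.
- manip.sign_off(): hands the job in, once; it reports no verdict.
The state is a dict: "clock": time; "joints": joint angles; "qd": joint speeds; "effort": joint torques, N m; "eef_pos": TCP position; "eef_rot": TCP orientation; "wrist_force": force on the tool from outside, world axes, zero at the start; "moment": the same for the moment, N m; "finger_gap": finger opening in mm.
Only numpy, scipy, OpenCV 4.12 (cv2) and the standard library are available. Lean on these libraries where they do the work, as an engineer would, in place of code of your own. Each camera call takes 0.05 s, during which the arm holds its last target.

TASK

Open the sample chest for inspection: push its sliding latch along to the left until the spring detent snaps it fully home, then take the lid's bar handle and raise the lid past its balance point (about 52 degrees open), to a little over 60 degrees, without letting it get away and swing up towards its stop. Then bring it back down and finish with the gripper still holding the lid still, just below the balance point at about 43 degrees open, with the latch still in its detent. Leave the tape roll and the small vial beside the chest where they are.

Things in the scene. Friction and masses are not known exactly. Their poses are not given: they have to be found in the camera images.
- chest: The sample chest, a fixed white box, 150 (front to back) x 200 (wide) x 108 mm, open on top under its grey lid. Origin: centre of its underside, on the worktop. Its x points from front to back, y to the left as seen from the robot, z up; turned by up to 0.2 rad either way. A metal shelf on its front face, right of the middle, carries the latch.
- lid_hinge (a point): Middle of the lid's hinge line, which runs along the chest's y at the back of the chest: x = +80, y = 0, z = 114 mm in the chest's frame.
- lid (a joint): Lid angle, rad: 0 shut, grows as its front edge rises, stop at 1.5. Lid 158 x 204 x 20 mm, top face 130 mm above the worktop when shut. A spring counterbalances it: below 0.90 rad (balance point) it falls shut (lifting takes about 2 N at the handle from shut, less further up); above, it rises by itself to its stop. Hooked shut until the latch has slid 26 mm.
- lid_bar (a point): Middle of the lid's handle: a round steel bar 10 mm thick along the chest's y, 100 mm free between its two posts, its axis 40 mm above the lid's top. Shut, it lies at x = -66, y = 0, z = 170 mm in the chest's frame (146 mm in front of and 56 mm above the hinge line, round which it swings). The bar can turn between the fingers as the lid swings.
- latch (a joint): Travel of the latch carriage, m, 0 to 0.030: it starts at 0 to 0.005 (locked) and grows as the carriage slides to the left (chest's +y). Pushing takes up to about 5 N; past 22 mm the spring detent draws it on to its stop at 30 mm and keeps it there.
- latch_post (a point): Middle of the top of the latch's thumb post, black, upright, 14 (chest x) x 10 (chest y) mm, free for the upper 40 mm; top 166 mm above the worktop. At x = -108 mm, y = -45 mm (latch at 0) in the chest's frame. A steel hook, 28 mm wide, runs from the post to the chest 118 to 125 mm above the worktop: push the post's right side above it.
- tape_roll: Roll of tape lying flat, 96 x 95 x 25 mm, loose on the worktop to the left of the chest; origin at the centre of its underside. Leave it alone.
- vial: Small vial with a screw cap, 26 mm across, 62 mm high, standing loose on the worktop to the right of the chest; origin at the centre of its underside, z up. Leave it alone.

How it is judged:
By the outcome, as a careful person would: the job done as asked, in the order asked, and still so for the second after the job is handed in, while the arm keeps its last pose, push and grip.
It also fails if it takes over 56 s, if anything falls off the work surface, if the arm or the gripper's body presses on something with over 40 N, if the wrist force passes 120 N, or if a joint passes its speed limit or range.

## Working session

There is one attempt and no reset: what is moved stays moved. The work goes in short steps, Python scripts to look and compute and a tool call to move; the robot and the scene stay as the last step left them, time stands still between calls to the robot, and variables do not carry over. Pictures are saved under pics/ and viewed, and the job is handed in when it is done.

Besides the shell and the picture viewer there is one more tool, called after "Emit:" as name(argument=value, ...) on one line, values as JSON. play_rows: Moves the arm, as the interface text tells. Its arguments: {"type":"object","properties":{"commands":{"type":"array"},"squeeze":{"type":"number"}},"required":["commands"]}

```bash
ls; mkdir -p pics
python3 - <<'E'
from cell import manip
import cv2, numpy as np
print(manip.read_state())
for n in ("scene","top"):
    p,d=manip.camera(n); cv2.imwrite(f"pics/{n}0.png",p[:,:,::-1]); np.save(f"pics/{n}0_d.npy",d); np.save(f"pics/{n}0_p.npy",p)
    print(n,manip.camera_info(n))
print(manip.camera_info("wrist"))
E
```

```text
pics
{'clock': 0.0, 'joints': array([-1.17859782e+00,  3.00469699e-01,  1.52160165e+00, -1.01991893e-05,
        1.32072517e+00, -6.66034630e-02]), 'qd': array([ 0.00028628, -0.00145423,  0.00093237, -0.00146091, -0.00035032,
        0.00126108]), 'effort': array([-2.34401843e-03, -5.31807911e+01, -3.52739060e+01,  7.07944552e-02,
        2.43287394e-02, -1.14929412e-04]), 'eef_pos': array([ 243.46732739, -492.86619139,  204.87840704]), 'eef_rot': array([-3.14039079e+00, -7.02658068e-05,  4.58804457e-01]), 'wrist_force': array([-0.13387577,  0.6596422 ,  0.54904396]), 'moment': array([-0.0136256 ,  0.03813576,  0.02618792]), 'finger_gap': 93.8678144143197}
scene {'intrinsics': array([[523.47062017,   0.        , 280.93371249],
       [  0.        , 523.47062017, 210.25037701],
       [  0.        ,   0.        ,   1.        ]]), 'camera_from_world': array([[ 9.53940799e-01,  2.99962808e-01,  4.38924452e-03,
        -5.88818929e+02],
       [-2.64881307e-01,  8.35325662e-01,  4.81735334e-01,
        -6.11225859e+01],
       [ 1.40836235e-01, -4.60709618e-01,  8.76305770e-01,
        -
[... 472 characters left out ...]
    [-1.43727731e-01,  2.51631675e-02,  9.89297303e-01,
        -8.91805060e+02],
       [ 0.00000000e+00,  0.00000000e+00,  0.00000000e+00,
         1.00000000e+00]])}
{'intrinsics': array([[332.06761649,   0.        , 279.98925911],
       [  0.        , 332.06761649, 212.9388438 ],
       [  0.        ,   0.        ,   1.        ]]), 'tool_from_camera': array([[ 9.67926383e-04,  9.73209720e-01,  2.29917166e-01,
         6.67917008e+01],
       [ 9.99999458e-01, -8.53866881e-04, -5.95581062e-04,
        -3.81989318e-01],
       [-3.83306626e-04,  2.29917618e-01, -9.73210020e-01,
        -1.77650619e+02],
       [ 0.00000000e+00,  0.00000000e+00,  0.00000000e+00,
         1.00000000e+00]])}
```

View pics/scene0.png

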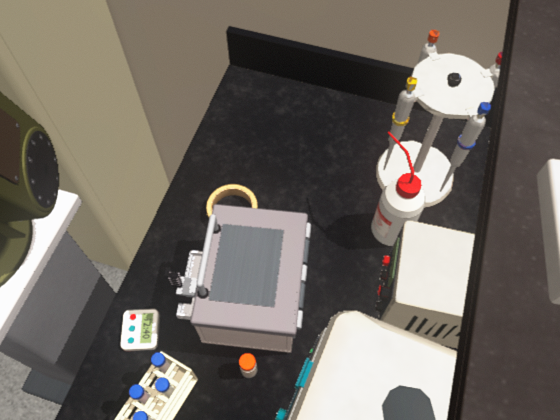

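View pics/top0.png

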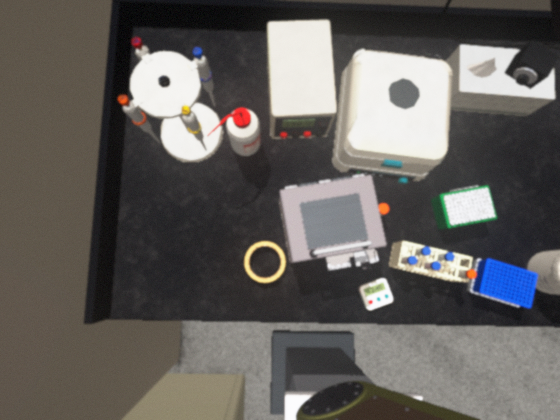

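The chest is in the middle: lid at about (250,265) in the scene view and (333,218) in the top view. The bar and latch face the robot, the tape roll is to the left at (265,262 top) and the vial to the right at (383,209 top). Next I measure from depth.

```bash
cat > h.py <<'E'
import numpy as np, cv2
from cell import manip
from scipy.spatial.transform import Rotation as R
def cloud(d,info,T_wc=None):
    K=info["intrinsics"]; v,u=np.mgrid[0:d.shape[0],0:d.shape[1]]
    P=np.stack([(u-K[0,2])/K[0,0]*d,-(v-K[1,2])/K[1,1]*d,-d,np.ones_like(d)],-1)
    if T_wc is None: T_wc=np.linalg.inv(info["camera_from_world"])
    return (P@T_wc.T)[...,:3]
def proj(p,info):
    K=info["intrinsics"]; c=info["camera_from_world"]@np.append(p,1)
    return K[0,0]*c[0]/-c[2]+K[0,2], K[1,2]-K[1,1]*c[1]/-c[2]
E
python3 - <<'E'
from h import *
for n in("scene","top"):
    d=np.load(f"pics/{n}0_d.npy");p=np.load(f"pics/{n}0_p.npy");i=manip.camera_info(n)
    C=cloud(d,i)
    reg=(C[...,0]>300)&(C[...,0]<720)&(C[...,1]>-180)&(C[...,1]<300)&(d>0)
    print(n,"table z",np.median(C[...,2][reg&(abs(C[...,2])<20)]))
    m=reg&(abs(C[...,2]-130)<6)
    m8=cv2.morphologyEx(m.astype(np.uint8),cv2.MORPH_OPEN,np.ones((3,3)))
    k,l,s,ce=cv2.connectedComponentsWithStats(m8)
    j=1+np.argmax(s[1:,4]); pts=C[l==j]
    print(s[j],pts[:,2].mean())
    r=cv2.minAreaRect(pts[:,:2].astype(np.float32)); print(r,cv2.boxPoints(r).round(1).tolist())
    m=reg&(C[...,2]>160)&(C[...,2]<185)
    pts=C[m]; print("bar",len(pts),pts.mean(0),np.percentile(pts,[1,99],axis=0)); 
    r=cv2.minAreaRect(pts[:,:2].astype(np.float32)); print(r)
    # orange vial cap
    h=cv2.cvtColor(p,cv2.COLOR_RGB2HSV)
    m=reg&(h[...,1]>150)&(h[...,0]<15)&(h[...,2]>120)&(C[...,2]>40)&(C[...,2]<80)
    print("vial",m.sum(),np.median(C[m],0) if m.any() else 0)
    m=reg&(h[...,0]>12)&(h[...,0]<28)&(h[...,1]>60)&(h[...,2]>120)&(C[...,2]>10)&(C[...,2]<35)&(C[...,1]>80)
    print("tape",m.sum(),cv2.minEnclosingCircle(C[m][:,:2].astype(np.float32)))
E
```

```text
scene table z 0.5126722487264033
[  190   205   117   130 11746] 130.79182937536217
((546.01123046875, 69.79678344726562), (157.81390380859375, 204.37828063964844), 11.042542457580566) [[449.0, 155.0], [488.1000061035156, -45.599998474121094], [643.0, -15.399999618530273], [603.9000244140625, 185.1999969482422]]
bar 633 [496.2701079   36.45836051 171.66576673] [[ 442.85565471 -106.23860149  160.06703601]
 [ 719.44810698  111.84866949  177.5560734 ]]
((590.5037231445312, -1.2442474365234375), (117.32776641845703, 321.5716247558594), 66.2537612915039)
vial 221 [580.24422874 -59.83630763  62.0954828 ]
tape 449 ((451.3133850097656, 213.3224334716797), 47.76063537597656)
top table z 0.6357376739122174
[ 280  175  106   88 6642] 131.0472480077908
((542.3484497070312, 73.24949645996094), (167.66513061523438, 203.72410583496094), 11.05810546875) [[440.5, 157.10000610351562], [479.6000061035156, -42.79999923706055], [644.2000122070312, -10.600000381469727], [605.0999755859375, 189.3000030517578]]
bar 387 [507.4250435   35.82383863 171.60922704] [[ 442.99680286 -137.58492132  160.09129883]
 [ 719.63152964  117.73137167  177.83486613]]
((593.3457641601562, -11.25677490234375), (120.62325286865234, 347.36260986328125), 60.914527893066406)
vial 86 [580.36129095 -55.34058268  62.28541476]
tape 495 ((451.6528625488281, 216.24383544921875), 47.89833068847656)
```

Run:
```python
import cv2
p=cv2.imread("pics/scene0.png")[190:370,150:330]; cv2.imwrite("pics/scz.png",cv2.resize(p,None,fx=3.3,fy=3.3,interpolation=cv2.INTER_CUBIC))
p=cv2.imread("pics/top0.png")[165:305,260:420]; cv2.imwrite("pics/tpz.png",cv2.resize(p,None,fx=4,fy=4,interpolation=cv2.INTER_CUBIC))
```

```text
(no output)
```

View pics/scz.png

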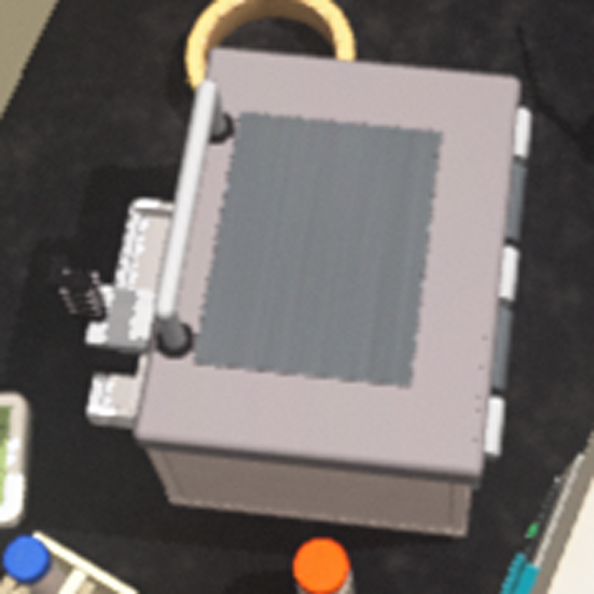

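View pics/tpz.png

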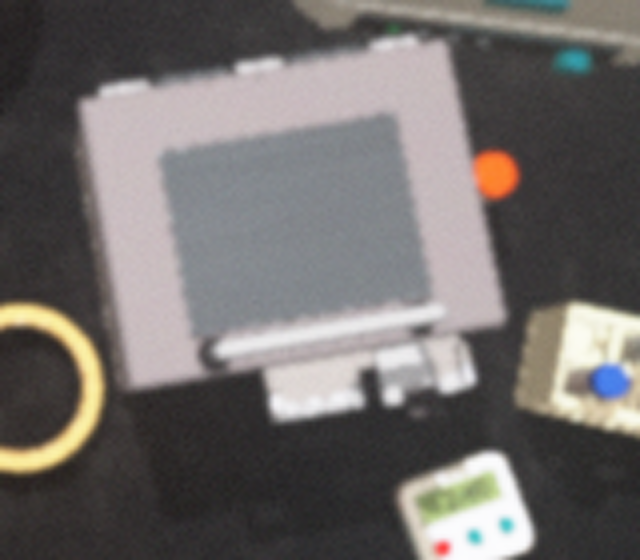

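Run:
```python
from h import *
th=np.radians(11.04);ex=np.array([np.cos(th),np.sin(th)]);ey=np.array([-ex[1],ex[0]])
for n,c in(("scene",(546.0,69.8)),("top",(544.,72))):
    d=np.load(f"pics/{n}0_d.npy");i=manip.camera_info(n)
    C=cloud(d,i); c=np.array(c)
    X=(C[...,:2]-c)@ex;Y=(C[...,:2]-c)@ey;Z=C[...,2]
    m=(d>0)&(abs(X+66)<20)&(abs(Y)<70)&(Z>158)&(Z<185)
    print(n,"bar n",m.sum(),"x med",np.median(X[m]),"y range",np.percentile(Y[m],[1,99]),"z",np.percentile(Z[m],[5,50,95]))
    t=Y[m];print(" fit x vs y",np.polyfit(t,X[m],1))
    m=(d>0)&(abs(X+110)<20)&(abs(Y+40)<30)&(Z>140)&(Z<175)
    print(" post",m.sum(), np.percentile(X[m],[2,50,98]),np.percentile(Y[m],[2,50,98]),np.percentile(Z[m],[5,50,95]))
    m=(d>0)&(abs(X+110)<30)&(abs(Y+40)<60)&(Z>60)&(Z<140)
    print(" shelf",m.sum(), np.percentile(X[m],[2,50,98]),np.percentile(Y[m],[2,50,98]),np.percentile(Z[m],[5,50,95]))
```

```text
scene bar n 513 x med -66.05408682906385 y range [-59.13589837  56.79870673] z [168.43852808 174.1378248  176.91887757]
 fit x vs y [ 1.02314911e-04 -6.62660586e+01]
 post 132 [-115.4565287 -107.2895071 -101.5165819] [-49.51963757 -47.09707031 -39.17800346] [142.10455117 162.33615566 167.40597608]
 shelf 994 [-109.24938852  -97.13843593  -81.98446726] [-84.60479028 -49.09830845  17.32070562] [ 90.86430998 102.03648635 127.21533646]
top bar n 299 x med -64.34793126880055 y range [-56.14256245  60.46948555] z [170.91514294 174.3437209  177.23881663]
 fit x vs y [-2.08012275e-03 -6.43000265e+01]
 post 58 [-112.66941531 -105.71447655  -98.80362228] [-48.26752389 -40.34439374 -37.5359871 ] [146.67468745 163.78242905 167.31994069]
 shelf 566 [-106.60778094  -92.70439521  -80.53957806] [-80.95396225 -28.95802813  17.95322421] [ 90.43664417  96.87670611 126.55970947]
```

Run:
```python
from h import *
# max height map over 50 mm grid from both cameras
H=np.full((14,22),-1.)
for n in("scene","top"):
    d=np.load(f"pics/{n}0_d.npy");C=cloud(d,manip.camera_info(n))
    m=(d>0)&(C[...,0]>250)&(C[...,0]<950)&(C[...,1]>-600)&(C[...,1]<500)
    P=C[m]; a=((P[:,0]-250)//50).astype(int); b=((P[:,1]+600)//50).astype(int)
    np.maximum.at(H,(a,b),P[:,2])
print("y from",list(range(-600,500,50)))
for k in range(14): print(250+50*k,H[k].astype(int).tolist())
```

```text
y from [-600, -550, -500, -450, -400, -350, -300, -250, -200, -150, -100, -50, 0, 50, 100, 150, 200, 250, 300, 350, 400, 450]
250 [-1, -1, -1, -1, -1, -1, -1, -1, -1, -1, -1, 468, -1, -1, -1, -1, -1, -1, -1, -1, -1, -1]
300 [-1, -1, 5, 6, 5, 4, 4, 5, 5, 5, 12, 16, 5, 5, 4, 5, 5, 5, 5, 5, 6, 5]
350 [-1, -1, 66, 77, 65, 65, 64, 5, 5, 5, 21, 21, 5, 5, 5, 5, 5, 6, 6, 5, 6, 5]
400 [-1, -1, -1, 120, 65, 65, 64, 117, 117, 116, 73, 164, 168, 106, 5, 28, 29, 29, 5, 5, 6, 5]
450 [-1, 1, 73, 117, 63, 65, 73, 75, 118, 118, 117, 174, 178, 178, 177, 133, 29, 29, 6, 5, 5, 5]
500 [-1, 3, 5, 4, 6, 5, 59, 67, 5, 74, 74, 135, 136, 137, 136, 134, 7, 6, 6, 5, 4, 7]
550 [-1, 3, 6, 5, 5, 69, 69, 70, 67, 5, 66, 135, 136, 136, 136, 133, 5, 5, 6, 6, 6, 5]
600 [-1, 4, 4, 6, 5, 65, 70, 70, 68, 47, 5, 135, 134, 134, 136, 133, 5, 6, 5, 5, 6, 6]
650 [-1, 4, 6, 4, 5, 6, 6, 5, 151, 156, 155, 153, 151, 46, 6, 6, 6, 5, 269, 296, 17, 6]
700 [-1, 4, 6, 4, 5, 5, 5, 5, 162, 162, 162, 163, 162, 132, 127, 67, 167, 216, 300, 301, 270, 302]
750 [-1, 3, 4, 5, 5, 6, 6, 408, 567, 567, 567, 567, 588, 567, 567, 567, 567, 539, 269, 284, 285, 269]
800 [-1, 4, 100, 109, 110, 107, 107, 416, 162, 567, 586, 589, 590, 567, 566, 567, 566, 6, 303, 302, 300, 302]
850 [-1, 5, 105, 170, 170, 169, 152, 415, 163, 162, 162, 163, 162, 163, 164, 164, 164, 6, 6, 5, 3, 4]
900 [-1, 5, 106, 170, 170, 169, 160, 117, 151, 158, 160, 162, 157, 163, 164, 164, 164, 5, 5, 6, 2, 2]
```

Emit:
play_rows(commands=[{"z":-0.03,"wz":-10.6,"grip":0},{"z":-0.03,"wz":-10.6,"grip":0},{"wz":-10.6,"grip":0},{"wz":-10.6,"grip":0},{"wz":-10.6,"grip":0},{"wz":-10.6,"grip":0},{"wz":-10.6,"grip":0},{"wz":-0.5,"grip":0}], squeeze=30)

```text
$.commands[0]: bad value
```

Emit:
play_rows(commands=[{"x":0.0,"y":0.0,"z":-0.03,"wx":0.0,"wy":0.0,"wz":-10.6,"grip":0.0},{"x":0.0,"y":0.0,"z":-0.03,"wx":0.0,"wy":0.0,"wz":-10.6,"grip":0.0},{"x":0.0,"y":0.0,"z":0.0,"wx":0.0,"wy":0.0,"wz":-10.6,"grip":0.0},{"x":0.0,"y":0.0,"z":0.0,"wx":0.0,"wy":0.0,"wz":-10.6,"grip":0.0},{"x":0.0,"y":0.0,"z":0.0,"wx":0.0,"wy":0.0,"wz":-10.6,"grip":0.0},{"x":0.0,"y":0.0,"z":0.0,"wx":0.0,"wy":0.0,"wz":-10.6,"grip":0.0},{"x":0.0,"y":0.0,"z":0.0,"wx":0.0,"wy":0.0,"wz":-10.6,"grip":0.0},{"x":0.0,"y":0.0,"z":0.0,"wx":0.0,"wy":0.0,"wz":-0.5,"grip":0.0}], squeeze=30)

```text
clock: 1.1
eef_pos: [243.5, -493.0, 265.2]
eef_rot: [-3.141, -0.001, 1.762]
wrist_force: [-1.0, -0.6, 0.1]
finger_gap: 17.3
```

Emit:
play_rows(commands=[{"x":0.02,"y":0.015,"z":0.0,"wx":0.0,"wy":0.0,"wz":0.0,"grip":0.0},{"x":0.042,"y":0.03,"z":0.0,"wx":0.0,"wy":0.0,"wz":0.0,"grip":0.0},{"x":0.042,"y":0.03,"z":0.0,"wx":0.0,"wy":0.0,"wz":0.0,"grip":0.0},{"x":0.042,"y":0.03,"z":0.0,"wx":0.0,"wy":0.0,"wz":0.0,"grip":0.0},{"x":0.042,"y":0.03,"z":0.0,"wx":0.0,"wy":0.0,"wz":0.0,"grip":0.0},{"x":0.042,"y":0.03,"z":0.0,"wx":0.0,"wy":0.0,"wz":0.0,"grip":0.0},{"x":0.042,"y":0.03,"z":0.0,"wx":0.0,"wy":0.0,"wz":0.0,"grip":0.0},{"x":0.042,"y":0.03,"z":0.0,"wx":0.0,"wy":0.0,"wz":0.0,"grip":0.0},{"x":0.042,"y":0.03,"z":0.0,"wx":0.0,"wy":0.0,"wz":0.0,"grip":0.0},{"x":0.04,"y":0.03,"z":0.0,"wx":0.0,"wy":0.0,"wz":0.0,"grip":0.0},{"x":0.02,"y":0.012,"z":0.0,"wx":0.0,"wy":0.0,"wz":0.0,"grip":0.0},{"x":0.0,"y":0.0,"z":0.0,"wx":0.0,"wy":0.0,"wz":0.0,"grip":0.0}])

```text
clock: 2.6
eef_pos: [456.0, -27.1, 265.2]
eef_rot: [-3.141, -0.0, 1.761]
wrist_force: [0.2, -0.9, -0.5]
finger_gap: 0.7
```

```bash
cat >> h.py <<'E'
c0=np.array([545.6,71.2]); th=np.radians(11.04);ex=np.array([np.cos(th),np.sin(th)]);ey=np.array([-ex[1],ex[0]])
def chest(P): return np.stack([(P[...,:2]-c0)@ex,(P[...,:2]-c0)@ey,P[...,2]],-1)
def wristcloud(d,s):
    i=manip.camera_info("wrist"); T=np.eye(4); T[:3,:3]=R.from_euler('xyz',s["eef_rot"]).as_matrix(); T[:3,3]=s["eef_pos"]
    return cloud(d,i,T@i["tool_from_camera"])
def snap(n,name):
    s=manip.read_state(); p,d=manip.camera(n); cv2.imwrite(f"pics/{name}.png",p[:,:,::-1])
    C=wristcloud(d,s) if n=="wrist" else cloud(d,manip.camera_info(n))
    return s,p,d,chest(C)
E
python3 - <<'E'
from h import *
s,p,d,C=snap("wrist","w1")
print(s["clock"],s["eef_pos"],chest(s["eef_pos"]),s["finger_gap"],s["wrist_force"])
X,Y,Z=C[...,0],C[...,1],C[...,2]
m=(d>0)&(abs(X+66)<20)&(abs(Y)<48)&(Z>165)&(Z<185)
print("bar",m.sum(),np.percentile(X[m],[2,50,98]),np.percentile(Y[m],[1,99]),Z[m].max())
if m.sum()>50: print(np.polyfit(Y[m],X[m],1))
m=(d>0)&(abs(X+110)<20)&(abs(Y+40)<25)&(Z>160)&(Z<172)
print("post",m.sum(),np.percentile(X[m],[2,50,98]),np.percentile(Y[m],[2,50,98]),np.median(Z[m]))
E
```

```text
2.6 [455.99192375 -27.09833218 265.17939752] [-106.77333117  -79.31976544  265.17939752] 0.6554400086412772 [ 0.15098401 -0.92490892 -0.46987685]
bar 1607 [-71.10953736 -66.90261452 -61.65994748] [-46.79256476  47.09221135] 175.20421158874194
[-1.87197416e-03 -6.67504094e+01]
post 202 [-114.71342415 -107.94328917 -101.18153686] [-47.75517533 -43.11538333 -38.41224136] 163.4406283673387
```

View pics/w1.png

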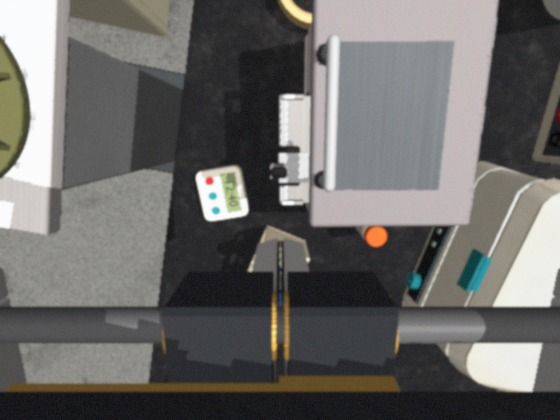

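The wrist view shows the post top at about (278,172) (chest X −108, Y −43, so the latch is near 2 mm) and the bar upright at (332,110). Now I descend to the right of the post and push.

Emit:
play_rows(commands=[{"x":0.0,"y":-0.001,"z":0.03,"wx":0.0,"wy":0.0,"wz":0.0,"grip":0.0},{"x":0.0,"y":0.0,"z":0.04,"wx":0.0,"wy":0.0,"wz":0.0,"grip":0.0},{"x":0.0,"y":0.0,"z":0.035,"wx":0.0,"wy":0.0,"wz":0.0,"grip":0.0},{"x":0.0,"y":0.0,"z":0.02,"wx":0.0,"wy":0.0,"wz":0.0,"grip":0.0},{"x":0.008,"y":0.0,"z":0.0,"wx":0.0,"wy":0.0,"wz":0.0,"grip":0.0},{"x":0.006,"y":0.0,"z":0.0,"wx":0.0,"wy":0.0,"wz":0.0,"grip":0.0},{"x":0.0,"y":0.0,"z":0.0,"wx":0.0,"wy":0.0,"wz":0.0,"grip":0.0}])

```text
clock: 3.52
eef_pos: [452.5, -14.3, 141.5]
eef_rot: [3.14, 0.001, 1.763]
wrist_force: [0.6, 0.7, 0.3]
finger_gap: 0.8
```

Run:
```python
from h import *
s,p,d,C=snap("wrist","w2")
print(s["clock"],chest(s["eef_pos"]),s["finger_gap"],s["wrist_force"])
```

```text
3.525 [-107.72890741  -66.12689198  141.4786098 ] 0.7703288115733589 [0.63307051 0.67655581 0.32470773]
```

View pics/w2.png

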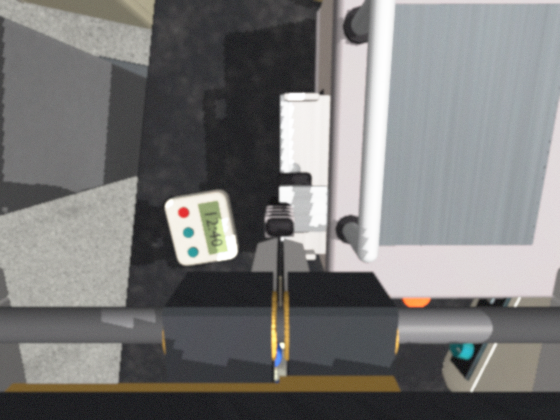

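The post at (280,226) sits directly ahead of the fingers with a small gap. Now the push.

Emit:
play_rows(commands=[{"x":0.005,"y":0.0,"z":0.0,"wx":0.0,"wy":0.0,"wz":0.0,"grip":0.0},{"x":0.004,"y":0.0,"z":0.0,"wx":0.0,"wy":0.0,"wz":0.0,"grip":0.0},{"x":0.004,"y":0.0,"z":0.0,"wx":0.0,"wy":0.0,"wz":0.0,"grip":0.0},{"x":0.004,"y":0.0,"z":0.0,"wx":0.0,"wy":0.0,"wz":0.0,"grip":0.0},{"x":0.004,"y":0.0,"z":0.0,"wx":0.0,"wy":0.0,"wz":0.0,"grip":0.0}])

```text
clock: 4.2
eef_pos: [448.3, 5.9, 140.6]
eef_rot: [3.141, 0.001, 1.763]
wrist_force: [1.6, -11.1, 0.3]
finger_gap: 0.4
```

Emit:
play_rows(commands=[{"x":0.003,"y":0.0,"z":0.0,"wx":0.0,"wy":0.0,"wz":0.0,"grip":0.0},{"x":0.003,"y":0.0,"z":0.0,"wx":0.0,"wy":0.0,"wz":0.0,"grip":0.0},{"x":0.003,"y":0.0,"z":0.0,"wx":0.0,"wy":0.0,"wz":0.0,"grip":0.0},{"x":0.003,"y":0.0,"z":0.0,"wx":0.0,"wy":0.0,"wz":0.0,"grip":0.0},{"x":0.0,"y":0.0,"z":0.0,"wx":0.0,"wy":0.0,"wz":0.0,"grip":0.0}])

```text
clock: 4.82
eef_pos: [445.7, 18.3, 140.3]
eef_rot: [-3.141, -0.001, 1.763]
wrist_force: [0.4, -0.0, 0.2]
finger_gap: 0.2
```

Run:
```python
from h import *
s,p,d,C=snap("wrist","w3")
print(s["clock"],chest(s["eef_pos"]),s["finger_gap"],s["wrist_force"])
X,Y,Z=C[...,0],C[...,1],C[...,2]
m=(d>0)&(abs(X+110)<20)&(abs(Y+20)<30)&(Z>160)&(Z<168)
print("post",m.sum(),np.percentile(X[m],[2,50,98]),np.percentile(Y[m],[2,50,98]),np.median(Z[m]))
```

```text
4.825 [-108.14317726  -32.84670279  140.34254431] 0.17829650466766994 [ 0.39929421 -0.00613336  0.20189403]
post 919 [-118.77828822 -107.74096221  -97.35155412] [-24.253834   -18.32632045 -11.64027744] 163.6029010708137
```

View pics/w3.png

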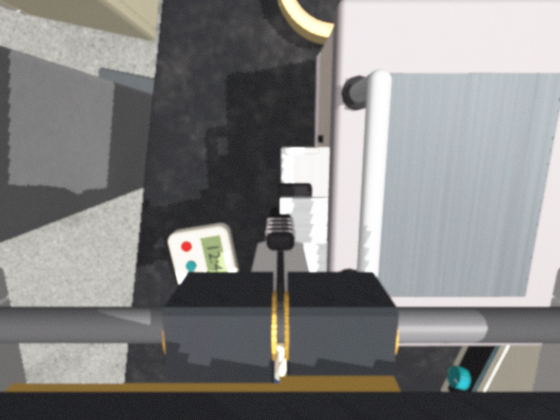

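Emit:
play_rows(commands=[{"x":-0.008,"y":0.0,"z":0.0,"wx":0.0,"wy":0.0,"wz":0.0,"grip":0.0},{"x":-0.012,"y":0.0,"z":-0.03,"wx":0.0,"wy":0.0,"wz":0.0,"grip":0.0},{"x":-0.006,"y":0.0,"z":-0.05,"wx":0.0,"wy":0.0,"wz":0.0,"grip":0.0},{"x":0.0,"y":0.0,"z":-0.02,"wx":0.0,"wy":0.0,"wz":0.0,"grip":0.0},{"x":0.0,"y":0.0,"z":0.0,"wx":0.0,"wy":0.0,"wz":0.0,"grip":0.0}])

```text
clock: 5.5
eef_pos: [451.3, -8.1, 241.3]
eef_rot: [3.139, 0.0, 1.762]
wrist_force: [0.8, -0.5, -1.1]
finger_gap: 0.8
```

Run:
```python
from h import *
s,p,d,C=snap("wrist","w4")
print(s["clock"],chest(s["eef_pos"]),s["finger_gap"],s["wrist_force"])
X,Y,Z=C[...,0],C[...,1],C[...,2]
m=(d>0)&(abs(X+108)<20)&(abs(Y+20)<23)&(Z>161)&(Z<172)
print("post",m.sum(),np.percentile(X[m],[2,50,98]),np.percentile(Y[m],[2,50,98]),np.median(Z[m]))
m=(d>0)&(abs(X+66)<20)&(abs(Y)<75)&(Z>165)&(Z<185)
print("bar",m.sum(),np.percentile(X[m],[2,50,98]),np.percentile(Y[m],[1,99]),Z[m].max())
```

```text
5.5 [-107.72948852  -59.78175978  241.29928817] 0.7709678007346807 [ 0.82875543 -0.49273009 -1.06239599]
post 248 [-114.73752379 -107.82342984 -100.90394188] [-21.3470544  -16.17145032 -11.41490462] 163.50914706742907
bar 2244 [-71.11943829 -66.97329904 -61.70949262] [-55.52915002  58.5586794 ] 175.53353222309872
```

View pics/w4.png

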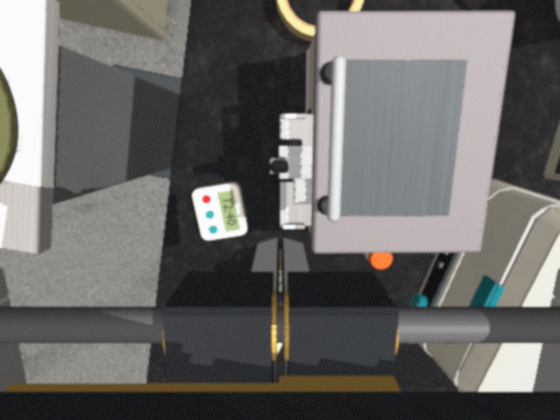

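Run:
```python
from h import *
s,p,d,C=snap("wrist","w5")
X,Y,Z=C[...,0],C[...,1],C[...,2]
m=((d>0)&(abs(Z-130)<6)&(abs(Y)<130)&(abs(X)<100)).astype(np.uint8)
m=cv2.morphologyEx(m,cv2.MORPH_OPEN,np.ones((3,3)))>0
for x in (-40,-10,20,50):
    k=m&(abs(X-x)<5); print(x,np.percentile(Y[k],[0.3,99.7]),Y[k].min(),Y[k].max())
for y in (-60,0,60):
    k=m&(abs(Y-y)<5); print(y,X[k].min(),X[k].max())
print(np.median(Z[m]))
m=(d>0)&(abs(X+66)<12)&(abs(Y)<75)&(Z>168)&(Z<185)
print("bar",Y[m].min(),Y[m].max())
# carriage/shelf
for n in("scene",):
    s,p,d,C=snap(n,"s5"); X,Y,Z=C[...,0],C[...,1],C[...,2]
    m=(d>0)&(abs(X+108)<14)&(abs(Y+20)<35)&(Z>150)&(Z<172); print(n,m.sum(),np.percentile(Y[m],[2,50,98]),np.percentile(X[m],[2,50,98]))
```

```text
-40 [-100.32887052  101.5493932 ] -100.79487034552379 101.88918595134022
-10 [-98.31718044 101.9182456 ] -99.03970006856312 103.04144087758412
20 [-98.26771098 102.38963986] -98.89805150420065 102.83711404462343
50 [-98.3460586  102.10649154] -98.95236455197085 102.64081054273979
-60 -77.8963854546203 79.13850461798145
0 -77.7168984326284 78.79478161049128
60 -78.17372523268553 78.79171866492877
128.9050557325022
bar -58.48249023679663 60.407783484533574
scene 97 [-24.44060374 -21.28402216 -14.74275949] [-114.98261346 -107.78881057 -101.79669972]
```

The post has moved about 27 mm and sits ahead of where the finger stopped, so the detent drew it on. My estimate of the final travel is 27.5–28 mm, against a stop at 30. I will press it gently against the stop to be sure.

Emit:
play_rows(commands=[{"x":0.0,"y":0.0,"z":0.03,"wx":0.0,"wy":0.0,"wz":0.0,"grip":0.0},{"x":0.006,"y":0.0,"z":0.045,"wx":0.0,"wy":0.0,"wz":0.0,"grip":0.0},{"x":0.009,"y":0.0,"z":0.026,"wx":0.0,"wy":0.0,"wz":0.0,"grip":0.0},{"x":0.008,"y":0.0,"z":0.0,"wx":0.0,"wy":0.0,"wz":0.0,"grip":0.0},{"x":0.004,"y":0.0,"z":0.0,"wx":0.0,"wy":0.0,"wz":0.0,"grip":0.0},{"x":0.002,"y":0.0,"z":0.0,"wx":0.0,"wy":0.0,"wz":0.0,"grip":0.0},{"x":0.0,"y":0.0,"z":0.0,"wx":0.0,"wy":0.0,"wz":0.0,"grip":0.0}])

```text
clock: 6.52
eef_pos: [445.6, 20.8, 140.1]
eef_rot: [3.14, 0.0, 1.763]
wrist_force: [-0.3, 0.0, 0.6]
finger_gap: 0.3
```

Emit:
play_rows(commands=[{"x":0.001,"y":0.0,"z":0.0,"wx":0.0,"wy":0.0,"wz":0.0,"grip":0.0}])

```text
clock: 6.65
eef_pos: [445.3, 21.6, 139.8]
eef_rot: [3.141, 0.0, 1.762]
wrist_force: [0.4, -0.8, 1.2]
finger_gap: 0.6
```

Emit:
play_rows(commands=[{"x":0.001,"y":0.0,"z":0.0,"wx":0.0,"wy":0.0,"wz":0.0,"grip":0.0}])

```text
clock: 6.78
eef_pos: [445.2, 22.2, 139.8]
eef_rot: [3.141, 0.001, 1.762]
wrist_force: [0.8, -9.0, 2.1]
finger_gap: 0.4
```

Emit:
play_rows(commands=[{"x":0.001,"y":0.0,"z":0.0,"wx":0.0,"wy":0.0,"wz":0.0,"grip":0.0}])

```text
clock: 6.9
eef_pos: [445.2, 22.5, 139.8]
eef_rot: [3.141, 0.003, 1.763]
wrist_force: [2.1, -15.9, 1.4]
finger_gap: 0.4
```

Emit:
play_rows(commands=[{"x":0.001,"y":0.0,"z":0.0,"wx":0.0,"wy":0.0,"wz":0.0,"grip":0.0}])

```text
clock: 7.02
eef_pos: [445.2, 22.7, 139.9]
eef_rot: [3.141, 0.004, 1.763]
wrist_force: [2.8, -21.6, 0.7]
finger_gap: 0.2
```

The force rises linearly to 22 N with no further motion, so the latch is hard on its stop. Next, to the bar.

Emit:
play_rows(commands=[{"x":-0.01,"y":0.0,"z":0.0,"wx":0.0,"wy":0.0,"wz":0.0,"grip":0.0},{"x":-0.002,"y":0.0,"z":-0.03,"wx":0.0,"wy":0.0,"wz":0.0,"grip":0.0},{"x":0.0,"y":0.0,"z":-0.05,"wx":0.0,"wy":0.0,"wz":0.0,"grip":0.45},{"x":0.02,"y":0.015,"z":-0.02,"wx":0.0,"wy":0.0,"wz":0.0,"grip":0.45},{"x":0.025,"y":0.0185,"z":0.0,"wx":0.0,"wy":0.0,"wz":0.0,"grip":0.45},{"x":0.012,"y":0.008,"z":0.0,"wx":0.0,"wy":0.0,"wz":0.0,"grip":0.45},{"x":0.0,"y":0.0,"z":0.0,"wx":0.0,"wy":0.0,"wz":0.0,"grip":0.45}])

```text
clock: 7.9
eef_pos: [476.6, 77.0, 238.9]
eef_rot: [-3.14, -0.0, 1.764]
wrist_force: [-1.3, -1.4, 0.4]
finger_gap: 42.2
```

Run:
```python
from h import *
s,p,d,C=snap("wrist","w6")
print(s["clock"],s["eef_pos"],chest(s["eef_pos"]),s["finger_gap"],s["wrist_force"])
X,Y,Z=C[...,0],C[...,1],C[...,2]
m=(d>0)&(abs(X+66)<12)&(Y>25)&(Y<75)&(Z>168)&(Z<185)
print("bar",m.sum(),np.percentile(X[m],[2,50,98]),np.percentile(Y[m],[1,99]),Z[m].max())
s,p,d,C=snap("scene","s6"); X,Y,Z=C[...,0],C[...,1],C[...,2]
m=(d>0)&(abs(X+108)<14)&(abs(Y+20)<35)&(Z>150)&(Z<172); print(m.sum(),np.percentile(Y[m],[2,50,98]) if m.any() else 0)
```

```text
7.9 [476.57282737  77.01598025 238.91889619] [-66.63601064  18.92665509 238.91889619] 42.18353062413799 [-1.31004199 -1.38233666  0.37799657]
bar 605 [-70.79444644 -66.2611784  -61.71915499] [25.36692735 60.22406097] 174.83559140332576
101 [-21.56447928 -18.57508779 -11.33076358]
```

View pics/w6.png

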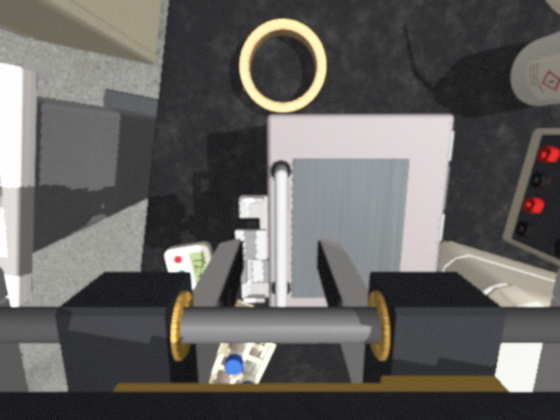

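View pics/s6.png

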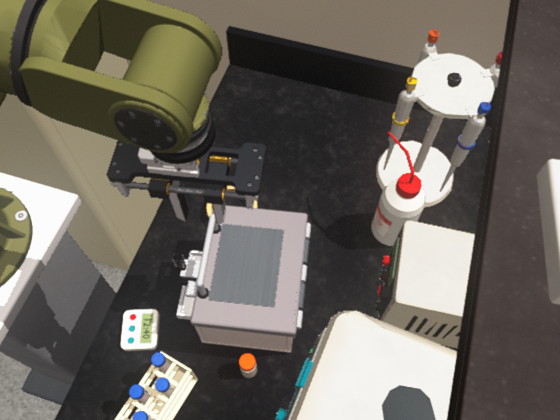

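The latch post now reads about 3 mm further left in the scene view, so the second push mattered. The bar at (281,225 in the wrist view) is centred between the fingers. Descend and grip.

Emit:
play_rows(commands=[{"x":0.0,"y":0.0,"z":0.03,"wx":0.0,"wy":0.0,"wz":0.0,"grip":0.45},{"x":0.0,"y":0.0,"z":0.035,"wx":0.0,"wy":0.0,"wz":0.0,"grip":0.45},{"x":0.0,"y":0.0,"z":0.018,"wx":0.0,"wy":0.0,"wz":0.0,"grip":0.45},{"x":0.0,"y":0.0,"z":0.005,"wx":0.0,"wy":0.0,"wz":0.0,"grip":0.45},{"x":0.0,"y":0.0,"z":0.0,"wx":0.0,"wy":0.0,"wz":0.0,"grip":0.2},{"x":0.0,"y":0.0,"z":0.0,"wx":0.0,"wy":0.0,"wz":0.0,"grip":0.0},{"x":0.0,"y":0.0,"z":0.0,"wx":0.0,"wy":0.0,"wz":0.0,"grip":0.0},{"x":0.0,"y":0.0,"z":0.0,"wx":0.0,"wy":0.0,"wz":0.0,"grip":0.0}], squeeze=30)

```text
clock: 9.0
eef_pos: [477.0, 76.8, 151.8]
eef_rot: [3.141, 0.0, 1.763]
wrist_force: [0.9, 0.4, 0.1]
finger_gap: 8.9
```

Run:
```python
from h import *
s,p,d,C=snap("wrist","w7")
print(s["clock"],s["eef_pos"],chest(s["eef_pos"]),s["finger_gap"],s["wrist_force"],s["moment"],s["joints"])
```

```text
9.0 [477.01709029  76.78552294 151.81128191] [-66.24410062  18.61538889 151.81128191] 8.912918910693012 [0.94730075 0.35122819 0.13642737] [-0.06178576 -0.31748046  0.00189352] [ 8.37766896e-02  2.05085717e-01  1.77108881e+00  1.50287789e-07
  1.16438873e+00 -1.08019470e-01]
```

View pics/w7.png

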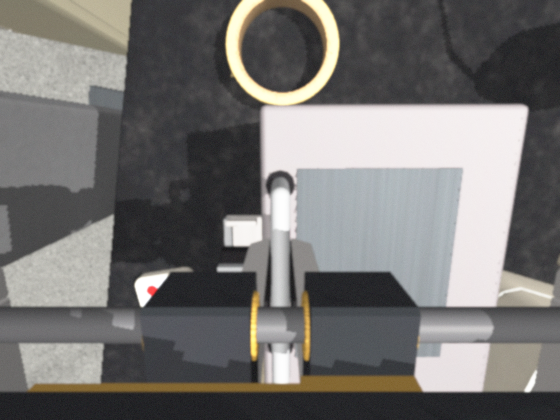

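The bar is gripped (gap about 9 mm, forces near zero). Compute the arc steps.

```bash
cat >> h.py <<'E'
def bar(t): t=np.radians(t); return np.array([-146*np.cos(t)+56*np.sin(t), 146*np.sin(t)+56*np.cos(t)])
def rows(ths):
    acc=bar(ths[0]).round(1)
    for a in ths[1:]:
        b=bar(a).round(1); print(a,"y %.4f z %.4f"%((b[0]-acc[0])/1000,-(b[1]-acc[1])/1000)); acc=b
E
python3 -c "
from h import *
rows([0,1,3,6,9,12,15,18,21,24,27,30,33,36,39,41,43,45,47,49,51,53,55,57,59,61,62])"
```

```text
1 y 0.0010 z -0.0025
3 y 0.0021 z -0.0051
6 y 0.0036 z -0.0074
9 y 0.0039 z -0.0071
12 y 0.0042 z -0.0070
15 y 0.0047 z -0.0068
18 y 0.0050 z -0.0065
21 y 0.0053 z -0.0062
24 y 0.0056 z -0.0059
27 y 0.0059 z -0.0057
30 y 0.0063 z -0.0053
33 y 0.0065 z -0.0050
36 y 0.0067 z -0.0046
39 y 0.0070 z -0.0043
41 y 0.0048 z -0.0026
43 y 0.0048 z -0.0025
45 y 0.0050 z -0.0023
47 y 0.0050 z -0.0022
49 y 0.0051 z -0.0019
51 y 0.0051 z -0.0018
53 y 0.0053 z -0.0016
55 y 0.0052 z -0.0014
57 y 0.0053 z -0.0012
59 y 0.0054 z -0.0011
61 y 0.0054 z -0.0008
62 y 0.0027 z -0.0004
```

Emit:
play_rows(commands=[{"x":0.0,"y":0.001,"z":-0.0025,"wx":0.0,"wy":0.0,"wz":0.0,"grip":0.0},{"x":0.0,"y":0.0021,"z":-0.0051,"wx":0.0,"wy":0.0,"wz":0.0,"grip":0.0},{"x":0.0,"y":0.0036,"z":-0.0074,"wx":0.0,"wy":0.0,"wz":0.0,"grip":0.0},{"x":0.0,"y":0.0,"z":0.0,"wx":0.0,"wy":0.0,"wz":0.0,"grip":0.0}])

```text
clock: 9.55
eef_pos: [483.5, 78.1, 167.0]
eef_rot: [3.142, 0.0, 1.763]
wrist_force: [1.4, -1.1, -3.6]
finger_gap: 8.6
```

```bash
cat >> h.py <<'E'
def lidang(name):
    s,p,d,C=snap("scene",name); X,Y,Z=C[...,0],C[...,1],C[...,2]
    print(s["clock"],chest(s["eef_pos"]).round(1),"gap %.1f"%s["finger_gap"],s["wrist_force"].round(1),s["moment"].round(2))
    m=(d>0)&(X<80)&(X>-85)&(Y<-50)&(Y>-95)&(Z>117)
    A=np.c_[X[m],Z[m]]; 
    # robust line fit on lid top (lid strip right of the handle)
    l=cv2.fitLine(A.astype(np.float32),cv2.DIST_HUBER,0,1,0.01).ravel(); r=abs((A[:,0]-l[2])*l[1]-(A[:,1]-l[3])*l[0]); 
    A=A[r<6]; l=cv2.fitLine(A.astype(np.float32),cv2.DIST_HUBER,0,1,0.01).ravel()
    print("lid angle",np.degrees(np.arctan2(-l[1]*np.sign(l[0]),abs(l[0]))),"n",len(A))
    return s,p,d,C
E
python3 -c "
from h import *
lidang('s8')"
```

```text
9.55 [-59.7  18.6 167. ] gap 8.6 [ 1.4 -1.1 -3.6] [-0.13 -0.01 -0.03]
lid angle 6.021212 n 3104
```

View pics/s8.png

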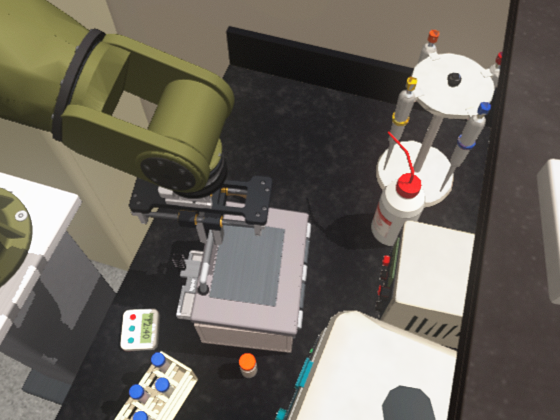

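The lid is free and measures 6.0° at a commanded 6°. Continue up to 43°.

Emit:
play_rows(commands=[{"x":0.0,"y":0.0039,"z":-0.0071,"wx":0.0,"wy":0.0,"wz":0.0,"grip":0.0},{"x":0.0,"y":0.0042,"z":-0.007,"wx":0.0,"wy":0.0,"wz":0.0,"grip":0.0},{"x":0.0,"y":0.0047,"z":-0.0068,"wx":0.0,"wy":0.0,"wz":0.0,"grip":0.0},{"x":0.0,"y":0.005,"z":-0.0065,"wx":0.0,"wy":0.0,"wz":0.0,"grip":0.0},{"x":0.0,"y":0.0053,"z":-0.0062,"wx":0.0,"wy":0.0,"wz":0.0,"grip":0.0},{"x":0.0,"y":0.0056,"z":-0.0059,"wx":0.0,"wy":0.0,"wz":0.0,"grip":0.0},{"x":0.0,"y":0.0059,"z":-0.0057,"wx":0.0,"wy":0.0,"wz":0.0,"grip":0.0},{"x":0.0,"y":0.0063,"z":-0.0053,"wx":0.0,"wy":0.0,"wz":0.0,"grip":0.0},{"x":0.0,"y":0.0,"z":0.0,"wx":0.0,"wy":0.0,"wz":0.0,"grip":0.0}])

```text
clock: 10.72
eef_pos: [523.4, 85.9, 219.2]
eef_rot: [3.141, 0.0, 1.763]
wrist_force: [-15.5, -2.2, 14.7]
finger_gap: 9.0
```

```bash
python3 -c "
from h import *
lidang('s9')"
```

```text
10.725 [-19.   18.7 219.2] gap 9.0 [-15.5  -2.2  14.7] [-0.51  2.89 -0.02]
lid angle 29.87354 n 2924
```

Emit:
play_rows(commands=[{"x":0.0,"y":0.0065,"z":-0.005,"wx":0.0,"wy":0.0,"wz":0.0,"grip":0.0},{"x":0.0,"y":0.0067,"z":-0.0046,"wx":0.0,"wy":0.0,"wz":0.0,"grip":0.0},{"x":0.0,"y":0.007,"z":-0.0043,"wx":0.0,"wy":0.0,"wz":0.0,"grip":0.0},{"x":0.0,"y":0.0048,"z":-0.0026,"wx":0.0,"wy":0.0,"wz":0.0,"grip":0.0},{"x":0.0,"y":0.0048,"z":-0.0025,"wx":0.0,"wy":0.0,"wz":0.0,"grip":0.0},{"x":0.0,"y":0.0,"z":0.0,"wx":0.0,"wy":0.0,"wz":0.0,"grip":0.0}])

```text
clock: 11.52
eef_pos: [553.3, 91.7, 237.6]
eef_rot: [3.14, -0.0, 1.763]
wrist_force: [-5.2, -0.6, 5.9]
finger_gap: 8.8
```

```bash
python3 -c "
from h import *
lidang('s10')"
```

```text
11.525 [ 11.5  18.7 237.6] gap 8.8 [-5.2 -0.6  5.9] [-0.17  1.01  0.01]
lid angle 42.989822 n 2538
```

View pics/s10.png

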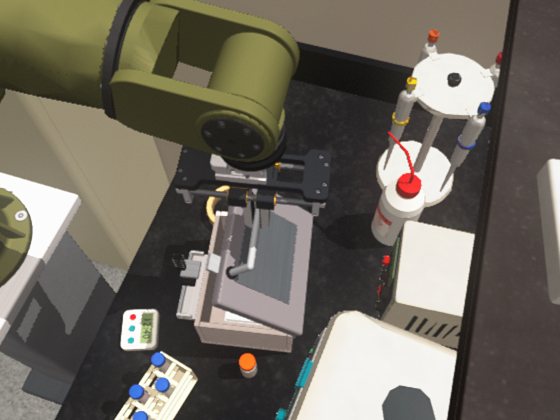

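The lid reads 43.0° and tracks the command, with small forces. On past balance to 62°.

Emit:
play_rows(commands=[{"x":0.0,"y":0.005,"z":-0.0023,"wx":0.0,"wy":0.0,"wz":0.0,"grip":0.0},{"x":0.0,"y":0.005,"z":-0.0022,"wx":0.0,"wy":0.0,"wz":0.0,"grip":0.0},{"x":0.0,"y":0.0051,"z":-0.0019,"wx":0.0,"wy":0.0,"wz":0.0,"grip":0.0},{"x":0.0,"y":0.0051,"z":-0.0018,"wx":0.0,"wy":0.0,"wz":0.0,"grip":0.0},{"x":0.0,"y":0.0053,"z":-0.0016,"wx":0.0,"wy":0.0,"wz":0.0,"grip":0.0},{"x":0.0,"y":0.0052,"z":-0.0014,"wx":0.0,"wy":0.0,"wz":0.0,"grip":0.0},{"x":0.0,"y":0.0,"z":0.0,"wx":0.0,"wy":0.0,"wz":0.0,"grip":0.0}])

```text
clock: 12.45
eef_pos: [583.5, 97.7, 247.8]
eef_rot: [3.14, -0.0, 1.763]
wrist_force: [-2.3, 0.7, 6.2]
finger_gap: 8.6
```

Emit:
play_rows(commands=[{"x":0.0,"y":0.0053,"z":-0.0012,"wx":0.0,"wy":0.0,"wz":0.0,"grip":0.0},{"x":0.0,"y":0.0054,"z":-0.0011,"wx":0.0,"wy":0.0,"wz":0.0,"grip":0.0},{"x":0.0,"y":0.0054,"z":-0.0008,"wx":0.0,"wy":0.0,"wz":0.0,"grip":0.0},{"x":0.0,"y":0.0027,"z":-0.0004,"wx":0.0,"wy":0.0,"wz":0.0,"grip":0.0},{"x":0.0,"y":0.0,"z":0.0,"wx":0.0,"wy":0.0,"wz":0.0,"grip":0.0}])

```text
clock: 13.08
eef_pos: [601.6, 101.2, 250.6]
eef_rot: [3.141, -0.0, 1.763]
wrist_force: [-0.8, 3.1, 4.0]
finger_gap: 9.0
```

```bash
python3 -c "
from h import *
lidang('s11')
print([(t,bar(t)+[80-.24-0,114-19]) for t in (60,61,62)])"
```

```text
13.075 [ 60.7  18.7 250.6] gap 9.0 [-0.8  3.1  4. ] [0.53 0.28 0.06]
lid angle 61.733475 n 1659
[(60, array([ 55.25742261, 249.43970895])), (61, array([ 57.95649904, 249.84381598])), (62, array([ 60.66221703, 250.20075607]))]
```

View pics/s11.png

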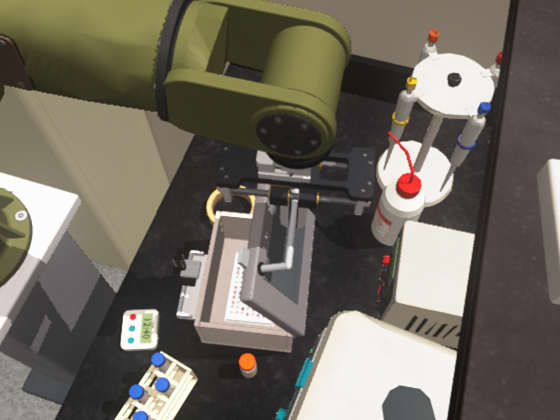

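The lid stands at about 62° by both camera and arm position. It is held still, with the bar in the fingers at (293,200). Now back down to 43°.

Emit:
play_rows(commands=[{"x":0.0,"y":-0.0027,"z":0.0004,"wx":0.0,"wy":0.0,"wz":0.0,"grip":0.0},{"x":0.0,"y":-0.0054,"z":0.0008,"wx":0.0,"wy":0.0,"wz":0.0,"grip":0.0},{"x":0.0,"y":-0.0054,"z":0.0011,"wx":0.0,"wy":0.0,"wz":0.0,"grip":0.0},{"x":0.0,"y":-0.0053,"z":0.0012,"wx":0.0,"wy":0.0,"wz":0.0,"grip":0.0},{"x":0.0,"y":-0.0052,"z":0.0014,"wx":0.0,"wy":0.0,"wz":0.0,"grip":0.0},{"x":0.0,"y":-0.0053,"z":0.0016,"wx":0.0,"wy":0.0,"wz":0.0,"grip":0.0},{"x":0.0,"y":-0.0051,"z":0.0018,"wx":0.0,"wy":0.0,"wz":0.0,"grip":0.0},{"x":0.0,"y":-0.0051,"z":0.0019,"wx":0.0,"wy":0.0,"wz":0.0,"grip":0.0},{"x":0.0,"y":-0.005,"z":0.0022,"wx":0.0,"wy":0.0,"wz":0.0,"grip":0.0},{"x":0.0,"y":-0.005,"z":0.0023,"wx":0.0,"wy":0.0,"wz":0.0,"grip":0.0},{"x":0.0,"y":0.0,"z":0.0,"wx":0.0,"wy":0.0,"wz":0.0,"grip":0.0},{"x":0.0,"y":0.0,"z":0.0,"wx":0.0,"wy":0.0,"wz":0.0,"grip":0.0},{"x":0.0,"y":0.0,"z":0.0,"wx":0.0,"wy":0.0,"wz":0.0,"grip":0.0}])

```text
clock: 14.75
eef_pos: [552.8, 91.4, 236.1]
eef_rot: [3.142, 0.0, 1.763]
wrist_force: [-1.2, 1.2, 3.3]
finger_gap: 8.9
```

Run:
```python
from h import *
s,p,d,C=lidang('s12')
print(bar(43)+[79.76,95], abs(s["qd"]).max())
X,Y,Z=C[...,0],C[...,1],C[...,2]
m=(d>0)&(abs(X+108)<14)&(abs(Y+20)<35)&(Z>150)&(Z<172); print("post",m.sum(),np.percentile(Y[m],[2,50,98]))
W=cloud(d,manip.camera_info("scene"))
h=cv2.cvtColor(p,cv2.COLOR_RGB2HSV)
reg=(d>0)&(W[...,0]>300)&(W[...,0]<720)&(W[...,1]>-180)&(W[...,1]<300)
m=reg&(h[...,1]>150)&(h[...,0]<15)&(h[...,2]>120)&(W[...,2]>40)&(W[...,2]<80); print("vial",m.sum(),np.median(W[m],0))
m=reg&(h[...,0]>12)&(h[...,0]<28)&(h[...,1]>60)&(h[...,2]>120)&(W[...,2]>10)&(W[...,2]<35)&(W[...,1]>80)
print("tape",m.sum(),cv2.minEnclosingCircle(W[m][:,:2].astype(np.float32)))
```

```text
14.75 [ 10.9  18.5 236.1] gap 8.9 [-1.2  1.2  3.3] [0.32 0.16 0.02]
lid angle 42.84736 n 2548
[ 11.17426773 235.52756786] 0.0018621782228821814
post 100 [-21.66178322 -18.24257853 -11.15569597]
vial 222 [580.44836541 -59.74475173  61.88535546]
tape 207 ((431.4825134277344, 209.72259521484375), 40.571537017822266)
```

View pics/s12.png

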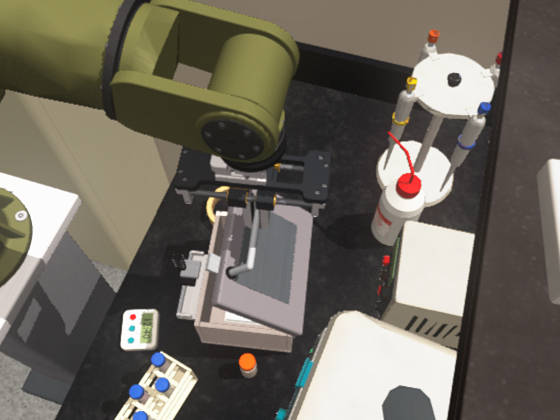

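The lid reads 42.8° and is still, and the latch post is unchanged. The vial is at its first position, and the visible left edge of the tape roll is still at pixel (207,205). Handing in.

```bash
python3 -c "
from cell import manip
print(manip.sign_off())"
```

```text
the job is handed in; nothing more can be done
None
```

The job is done and handed in after about 15 s of the 56 s. The gripper is still holding the lid at about 43° and the latch is home.

- **Latch:** After the first push the cameras put it at about 27.5–28 mm of its 30 mm travel. I pushed again until the force rose to 22 N with no further movement. The scene camera then showed the post about 3 mm further left, and it was unchanged at the end.
- **Lid:** I gripped the bar with 30 N and raised the lid to about 62°; the scene camera read 61.7°. I then brought it back down, and the final reading was 42.8°, with the arm still and about 3.5 N at the wrist. The largest force I read during the lift was about 21 N at 30°.
- **Vial and tape roll:** The vial is within 1 mm of where it started. The gripper partly hid the tape roll at the end, so its circle fit could not be compared. Its visible edge had not moved, and the arm never came near it.
- **Measurements that disagreed:** The wrist and scene cameras differed by 3–4 mm on where the chest sits sideways. This did not matter, because I aimed at the post and the bar using the wrist camera directly.

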